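# Level a blank in the laser marking nest with a wedge

### The job

Take the orange wedge and push it, thin end first and lying flat on the pallet, in under the low front edge of the blue plate until the plate sits level and is held snug up against both steel tabs above its front corners. Push gently: stop as soon as it is snug, do not jam it. Leave the wedge in there, let go, and leave everything else on the bench where it is.

Things in the scene. Friction and masses are not known exactly. Their poses are not given: they have to be found in the camera images.
- pallet: Flat aluminium fixture pallet fixed to the bench, 280 x 160 mm, 12 mm thick. Origin: centre of its underside, on the bench top; x runs along its length from the open front (-x, nearer the robot) towards the nest's rear stop (+x), y across to the left, z up. Its bare front half is the apron on which the wedge lies and slides.
- nest: Dark steel nest on the pallet that holds the blue plate; x, y origin and axes as the pallet's. Its height is set afresh for each job: origin 2 mm below to 2 mm above the pallet's top face. In its frame: side rails at |y| = 45 to 57 mm, x = 12 to 128 mm, up to z = 27 mm; rear ledge top z = 15 mm from x = 107 mm; rear stop face x = 118.5 mm, up to z = 22 mm.
- slot (a point): Middle of the slot for the wedge at the nest's front end, at the height of the nest's origin (x = 12 mm, y = 0 of the nest). The slot is 52 mm wide, open down to the pallet, between two brass rests at |y| = 26 to 46 mm, x = 13 to 29 mm, top z = 8 mm of the nest. The wedge goes in here along +x.
- tab_left: Left steel datum tab, 30 x 25 x 6 mm, screwed on the left rail and reaching over the plate's front left corner. Origin: centre of its underside, the face the plate is to be pressed up against; 27 mm above the nest's origin, at x = 30, y = 44.5 mm of the nest.
- tab_right: Right steel datum tab, the mirror image of the left one (y = -44.5 mm of the nest).
- plate_center (a point): Centre of the navy blue anodised aluminium plate in the nest, 100 x 84 x 12 mm, 0.2 to 0.35 kg, loose; x along its length (rear = +x), z out of its upper face. At the start its rear lies on the ledge and its front edge low on the brass rests, 4.5 degrees nose down. Level, its upper face touches both tabs.
- wedge_center (a point): Centre, half-way up, of the loose orange plastic wedge: 108 mm long, 36 mm wide, 3 mm thick at the thin end, 21 mm at the thick end, 0.05 kg. The point is on its middle line, mid length, 6 mm above its flat underside. x points to the thin end, z up. The thick end's upright face is 54 mm behind the point. Starts flat on the bench, left or right of the pallet.
- wedge_tip (a point): Middle of the lower edge of the orange wedge's thin end (54 mm ahead of its centre, on its underside); axes as for its centre.
- spare: Grey thin wedge of another set, 108 x 36 mm, only 10 mm thick: too thin for this job. Leave it. Origin: centre of its underside.
- blank2: Second navy blue plate, 100 x 84 x 12 mm, lying on the bench, waiting. Leave it. Origin: centre of its underside.
- driver: Screwdriver, 170 mm, lying on the bench. Leave it.
- gel: Small bottle, 44 mm wide, 130 mm tall. Leave it. Origin: centre of its underside.
- mouse: Black computer mouse, 93 x 58 mm. Leave it. Origin: on its underside.
- calliper: Calliper, 190 mm, lying flat on the bench. Leave it. Origin: middle of its beam, underside.
- plate: The blue plate in the nest again, by the centre of its underside (6 mm below its centre). Its lower front edge starts at x = 17 mm, z = 8 mm of the nest; level, it is at x of about 18 mm, z = 15 mm.
- wedge: The orange wedge again, by the centre of its underside. Once wedged in it stays by friction. Pushing it along while it lifts the plate takes about 3 to 7 N; when the plate bears on the tabs the force climbs steeply within a millimetre or so of its travel. A push of 14 to 18 N leaves the plate snug; much more jams it.
Not all that is in view belongs to the job. Several things look just like the wedge: the one meant starts farthest to the robot's left.

How it is judged:
By the outcome, as a careful person would: the job done as asked, in the order asked, and still so for the second after the job is handed in, with the robot touching nothing.
It also fails if it takes over 58 s, if anything falls off the work surface, if the arm or the gripper's body presses on something with over 40 N, if the wrist force passes 120 N, or if a joint passes its speed limit or range.

### The arm

A 6-joint arm with a two-finger parallel gripper is mounted at the origin on the work surface. World frame = base frame: x ahead of the robot, y to its left, z up, the work surface at z = 0. Lengths are in mm, angles in rad, forces in N, time in s.
With the tool pointing down it reaches from about 300 to 775 mm from the base axis. Payload 14.6 kg.
Tool frame: the origin (TCP) lies on the front face of the gripper's body, between the roots of the fingers; the fingertips stand 97 mm ahead of it and the grasp point (between the pads) lies 78 mm ahead of it; z points along the fingers, y is the direction in which the jaws open and shut (so a half turn about z gives the same grasp; the last joint's range is limited). The gripper opens to 94 mm and grips with 3 to 60 N. Pads are 16 mm wide; open, the fingers measure 119 mm over their backs; the gripper's body (75 mm by 177 mm) begins 78 mm behind the grasp point.
Start: joints at [-1.411, 0.3, 1.521, -0, 1.321, -0.067], TCP at [123.667, -535.907, 302.646] pointing down, gripper open.
Joint ranges: [-3.03, 3.03], [-0.79, 2.21], [0.23, 2.52], [-1.04, 4.18], [0, 3.07], [-2.55, 2.55]. Speed limits (rad/s): [2.22, 2.22, 2.57, 3.14, 3.14, 3.14].

### API

Orientations are given as [roll, pitch, yaw] about the fixed x, y, z axes, in that order (R = Rz(yaw) Ry(pitch) Rx(roll)).
In Python, from cell import manip, eyes, finder gives the robot as it stands.
- The arm moves only by the tool drive_tool, never from a script. Its argument "rows" is a list of rows, each an object with "offset": the shift along the tool's x, y, z in mm, a list of three; "spin": the turn about the tool's z in degrees; "jaw": the finger opening in mm, from 0 to 94. In form: [{"offset": [dx, dy, dz], "spin": spin, "jaw": jaw}, ...]. A call has 1 to 20 rows; each row shifts and turns the commanded pose from where the row before left it, along the tool's axes as they then stand; what a row does not reach is not made up. A row lasts 1/10 s, in which the tool goes at most 50 mm and 8.59 degrees, less where a joint would pass 70% of its speed; a pose out of reach is approached as far as the arm can. A call is refused whole if a number of a shift passes 50 or a number of a turn 8.59, either way. A call with a gripper value outside its range is refused whole. The fingers move at their own pace and stop on an object; "force" is the grip in N (left out, the last holds). Time passes only in rows, so rows that do not move let the fingers close. It gives the time, the measured TCP pose, the force and the opening at its end, in the units of the state.
- manip.read_state(): the state, without advancing time (a new reading comes with each control period).
- eyes.camera(name): name is "scene" or "top"; returns a dict with "color" (480x640x3 uint8, blue, green, red), "depth" (480x640 float32, mm along the optical axis (not along the pixel's ray), 0 where there is no reading), "vfov" (degrees; the focal length in pixels is half the picture's height over the tangent of half this angle, whatever the lens; pixels are square), "cx", "cy" (the principal point, pixels), "D" ([k1, k2, p1, p2, k3] as OpenCV has them; the pictures are not rectified), "rvec" (rotation vector, rad) and "tvec" (3), from world to camera coordinates, as OpenCV has them. Camera axes: x right, y down, z forward; pixel columns grow to the right and rows downward; lengths in mm; the calibration is good to about 2 mm. A picture is of the moment at which its call begins.
- manip.sign_off(): hands the job in, once; it reports no verdict.
Trained networks look in the newest picture that a camera, given by its name, has taken for a name from the list of things; names that differ only in an ending like _2 or _b are one class to them, and where a whole thing is asked for, a point or a joint stands for the part that bears it (a point fixed in the world has none). Each returns a list of dicts, best first, with "p" (0 to 1); they miss things now and then, are a little off and sometimes report something else, mostly with a low value. They report only what shows in the picture. A call takes as long as a camera call. They do not tell look-alikes from the thing itself.
- finder.find_in(camera, target): "uv" ([column, row] in pixels, amid what is visible of it).
The state is a dict: "clock": time; "joints": joint angles; "qd": joint speeds; "effort": joint torques, N m; "eef_pos": TCP position; "eef_rot": TCP orientation; "wrist_force": force on the tool from outside, world axes, zero at the start; "moment": the same for the moment, N m; "finger_gap": finger opening in mm.
Only numpy, scipy, OpenCV 4.12 (cv2) and the standard library are available. Lean on these libraries where they do the work, as an engineer would, in place of code of your own. Each camera call takes 0.05 s, during which the arm holds its last target. There are 200 camera calls.

## Working session

There is one attempt and no reset: what is moved stays moved. The work goes in short steps, Python scripts to look and compute and a tool call to move; the robot and the scene stay as the last step left them, time stands still between calls to the robot, and variables do not carry over. Pictures are saved under pics/ and viewed, about 8 in all and at most 12, crops included, and the job is handed in when it is done.

Besides the shell and the picture viewer there is one more tool, called after "Request:" as a command line: name --argument value ..., lists and objects as JSON in quotes. drive_tool: Moves the arm, as the interface text tells. Its arguments: {"type":"object","properties":{"rows":{"type":"array","items":{"type":"object","properties":{"offset":{"type":"array","items":{"type":"number"}},"spin":{"type":"number"},"jaw":{"type":"number"}}}},"force":{"type":"number"}},"required":["rows"]}

```bash
mkdir -p pics
cat > h.py <<'E'
import numpy as np, cv2, json
from cell import manip, eyes, finder
def cam(n):
    c=eyes.camera(n); h=c["color"].shape[0]; f=h/2/np.tan(np.radians(c["vfov"])/2)
    c["K"]=np.array([[f,0,c["cx"]],[0,f,c["cy"]],[0,0,1]]); c["R"]=cv2.Rodrigues(np.array(c["rvec"],float))[0]; c["t"]=np.array(c["tvec"],float).ravel(); c["D"]=np.array(c["D"],float)
    return c
def ray(c,uv):
    p=cv2.undistortPoints(np.array(uv,float).reshape(-1,1,2),c["K"],c["D"]).reshape(-1,2)
    d=np.c_[p,np.ones(len(p))]
    return -c["R"].T@c["t"], d@c["R"]
def onz(c,uv,z):
    o,d=ray(c,uv); return o+d*((z-o[2])/d[:,2])[:,None]
def bydepth(c,uv):
    o,d=ray(c,uv); uv=np.array(uv).reshape(-1,2).round().astype(int)
    return o+d*c["depth"][uv[:,1],uv[:,0]][:,None]
def proj(c,P): return cv2.projectPoints(np.array(P,float).reshape(-1,3),np.array(c["rvec"],float),c["t"],c["K"],c["D"])[0].reshape(-1,2)
E
python3 - <<'E'
from h import *
print(manip.read_state())
for n in("scene","top"):
    c=cam(n); cv2.imwrite(f"pics/{n}0.png",c["color"]); print(n,-c["R"].T@c["t"],c["K"][0,0])
    for t in("wedge","pallet","slot","tab_left","tab_right","plate","wedge_tip","wedge_center","spare"):
        r=finder.find_in(n,t)[:5]
        print(t,[(np.round(x["uv"]).tolist(),round(x["p"],2),bydepth(c,x["uv"])[0].round().tolist()) for x in r])
E
```

```text
{'clock': 0.0, 'joints': array([-1.41057895e+00,  3.00466727e-01,  1.52160331e+00, -1.39161738e-05,
        1.32071773e+00, -6.65981795e-02]), 'qd': array([ 0.001768  ,  0.00195667,  0.00080107, -0.00095259,  0.00092717,
        0.00085135]), 'effort': array([ 1.24827537e-03, -5.31802011e+01, -3.52735913e+01,  7.09236693e-02,
        2.43535725e-02, -1.13077563e-04]), 'eef_pos': array([ 123.65169438, -535.75428132,  302.0792659 ]), 'eef_rot': array([-3.14039929e+00, -6.60843151e-05,  2.26818964e-01]), 'wrist_force': array([-0.61833453,  0.86748626, -0.10827101]), 'moment': array([0.00533786, 0.00657168, 0.03159683]), 'finger_gap': 94.03238114979206}
scene [1614.70862558  311.25741694 1143.91585599] 618.3212952527713
wedge [([357.0, 348.0], 0.95, [837.0, 152.0, 6.0]), ([444.0, 237.0], 0.92, [437.0, 277.0, 10.0]), ([327.0, 184.0], 0.78, [328.0, -77.0, 9.0]), ([401.0, 204.0], 0.65, [344.0, 140.0, 6.0])]
pallet [([329.0, 243.0], 0.7, [547.0, -2.0, 6.0]), ([443.0, 235.0], 0.4, [426.0, 272.0, 4.0])]
slot [([320.0, 281.0], 0.89, [702.0, 23.0, 36.0])]
tab_left [([342.0, 257.0], 0.57, [615.0,
[... 882 characters left out ...]
 [([297.0, 222.0], 0.72, [639.0, 55.0, 11.0]), ([482.0, 308.0], 0.64, [393.0, -496.0, 35.0])]
tab_left [([300.0, 230.0], 0.47, [612.0, 44.0, 45.0])]
tab_right []
plate [([309.0, 218.0], 0.71, [646.0, 19.0, 34.0]), ([318.0, 252.0], 0.71, [551.0, -9.0, 8.0])]
wedge_tip [([222.0, 291.0], 0.95, [428.0, 272.0, 9.0]), ([341.0, 325.0], 0.83, [336.0, -80.0, 12.0]), ([268.0, 158.0], 0.73, [836.0, 150.0, 7.0]), ([264.0, 319.0], 0.58, [349.0, 146.0, 17.0])]
wedge_center [([263.0, 324.0], 0.89, [334.0, 148.0, 14.0]), ([224.0, 293.0], 0.83, [421.0, 266.0, 14.0]), ([269.0, 158.0], 0.74, [833.0, 147.0, 5.0]), ([337.0, 324.0], 0.55, [338.0, -70.0, 15.0])]
spare [([413.0, 285.0], 0.66, [457.0, -296.0, 2.0])]
```

Run:
```python
import cv2
a=cv2.imread("pics/top0.png")[130:370,180:500]
cv2.imwrite("pics/topc.png",cv2.resize(a,None,fx=2.5,fy=2.5,interpolation=2))
a=cv2.imread("pics/scene0.png")[150:370,200:500]
cv2.imwrite("pics/scenec.png",cv2.resize(a,None,fx=2.6,fy=2.6,interpolation=2))
```

```text
(no output)
```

View pics/topc.png

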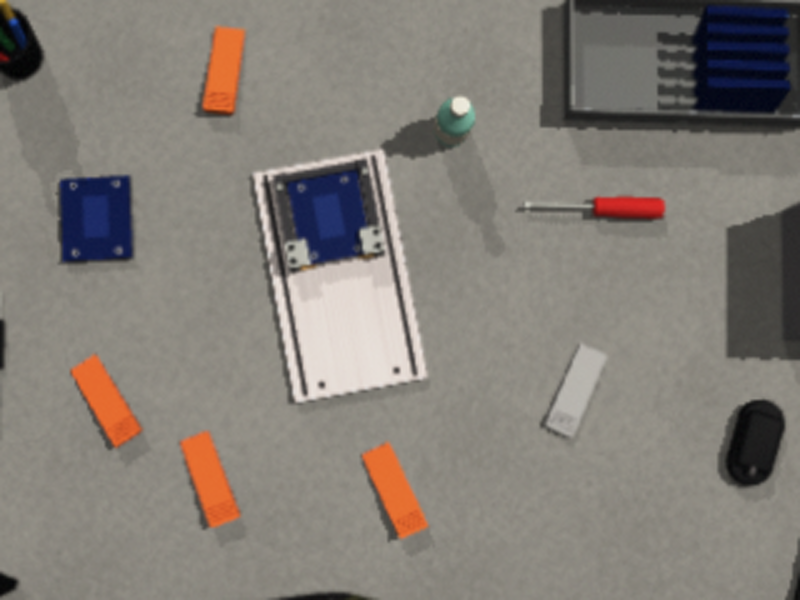

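View pics/scenec.png

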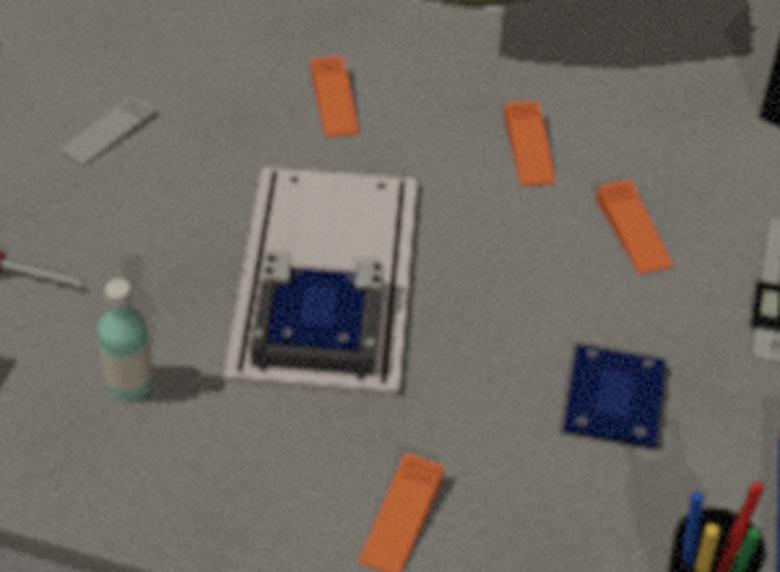

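Top crop: four orange look-alikes at crop px (106,400), (210,480), (395,490) and (224,70). Their full-picture px are (222,290), (264,322), (338,326) and (270,158), at y ≈ 270, 145, -70 and 149. The leftmost, with the largest y, is full px (222,290), world ≈ (425,270). The grey spare is at crop (575,390). The dotted ends look like the thick ends. The pallet's open front is at the bottom of the top crop.

```bash
cat >> h.py <<'E'
from scipy.optimize import minimize
def wedge_pts(x,y,yaw,z0=0):
    P=np.array([[a,b,z] for a,z in((54,0),(54,3),(-54,0),(-54,21)) for b in(-18,18)],float)
    c,s=np.cos(yaw),np.sin(yaw); return P@np.array([[c,-s,0],[s,c,0],[0,0,1]]).T+[x,y,z0]
def orange(c):
    h=cv2.cvtColor(c["color"],cv2.COLOR_BGR2HSV); return cv2.inRange(h,(3,130,60),(20,255,255))
def fitwedge(cams,g,z0=0,rad=60):
    ms=[]
    for c in cams:
        m=orange(c); n,l,st,ce=cv2.connectedComponentsWithStats(m); u=proj(c,[g[0],g[1],z0+6])[0]
        k=min((i for i in range(1,n) if st[i,4]>60),key=lambda i:np.hypot(*(ce[i]-u))); ms.append(((l==k)*255).astype(np.uint8))
    def cost(p,S=4):
        e=0
        for c,m in zip(cams,ms):
            q=proj(c,wedge_pts(*p,z0)); h=cv2.convexHull(q.astype(np.float32)).reshape(-1,2)
            x0,y0,w,hh=cv2.boundingRect(cv2.findNonZero(m)); x0-=15;y0-=15;w+=30;hh+=30
            M=cv2.resize(m[y0:y0+hh,x0:x0+w],None,fx=8,fy=8,interpolation=1)>127
            r=np.zeros(M.shape,np.uint8); cv2.fillPoly(r,[(((h-[x0,y0]+.5)*8-.5)*16).round().astype(np.int32)],1,shift=4)
            e+=(M^(r>0)).sum()/ (M|(r>0)).sum()
        return e
    best=None
    for s in(0,np.pi):
        r=minimize(cost,[g[0],g[1],g[2]+s],method="Nelder-Mead",options=dict(initial_simplex=np.array([[g[0],g[1],g[2]+s]]*4)+[[0,0,0],[8,0,0],[0,8,0],[0,0,.15]],xatol=.02,fatol=1e-5))
        if best is None or r.fun<best.fun: best=r
        print("  fit",r.x.round(3),round(r.fun,4))
    return best.x
E
python3 - <<'E'
from h import *
cs={n:cam(n) for n in("top","scene")}
for k in (["top"],["scene"],["top","scene"]): print(k,fitwedge([cs[n] for n in k],(425,270,.5)))
c=cs["top"]
# thickness from depth along the length
x,y,w=fitwedge([cs["top"],cs["scene"]],(425,270,.5))
print("depth z along x:",[(a,np.median([bydepth(c,proj(c,[x+a*np.cos(w)-b*np.sin(w),y+a*np.sin(w)+b*np.cos(w),12-a/6]))[0,2] for b in(-10,-5,0,5,10)]).round(1)) for a in(-45,-30,-15,0,15,30,45)])
# pallet
for n,c in cs.items():
    hsv=cv2.cvtColor(c["color"],cv2.COLOR_BGR2HSV); m=cv2.inRange(hsv,(0,0,165),(180,60,255)) if n=="top" else cv2.inRange(hsv,(0,0,125),(180,60,255))
    m=cv2.morphologyEx(m,cv2.MORPH_OPEN,np.ones((2,2)))
    m2=cv2.morphologyEx(m,cv2.MORPH_CLOSE,np.ones((7,7))); N,l,st,ce=cv2.connectedComponentsWithStats(m2)
    k=1+st[1:,4].argmax(); pts=np.argwhere((l==k))[:,::-1]
    W=onz(c,pts,12)[:,:2].astype(np.float32); r=cv2.minAreaRect(W); print(n,st[k],r, "corners",cv2.boxPoints(r).round(1).tolist())
E
```

```text
fit [430.814 274.707   0.587] 0.0415
  fit [429.324 273.957   3.701] 0.0689
['top'] [430.81387259 274.70681131   0.58656845]
  fit [435.507 274.591   0.591] 0.0613
  fit [430.914 271.695   3.631] 0.1877
['scene'] [435.50685351 274.59125412   0.59132669]
  fit [431.922 273.922   0.585] 0.1883
  fit [429.99  273.26    3.697] 0.2834
['top', 'scene'] [431.92227106 273.92241476   0.58472603]
  fit [431.922 273.922   0.585] 0.1883
  fit [429.99  273.26    3.697] 0.2834
depth z along x: [(-45, np.float64(21.0)), (-30, np.float64(18.5)), (-15, np.float64(11.6)), (0, np.float64(11.3)), (15, np.float64(7.8)), (30, np.float64(8.0)), (45, np.float64(1.7))]
top [ 282  191   70  101 3392] ((584.9803466796875, -4.4009552001953125), (281.6728515625, 161.6535186767578), 11.84477710723877) corners [[430.6000061035156, 45.79999923706055], [463.70001220703125, -112.4000015258789], [739.4000244140625, -54.599998474121094], [706.2000122070312, 103.5999984741211]]
scene [ 286  214   76   88 3201] ((594.5916748046875, 3.2355117797851562), (286.68896484375, 162.80157470703125), 11.843462944030762) corners [[437.6000061035156, 53.5], [471.0, -105.9000015258789], [751.5999755859375, -47.0], [718.2000122070312, 112.30000305175781]]
```

Run:
```python
from h import *
c=cam("top"); s=cam("scene")
yaw=np.radians(11.84); T=np.array([585,-4.4])
def pw(p): 
    a,b=np.cos(yaw),np.sin(yaw); p=np.array(p,float).reshape(-1,3); return np.c_[T[0]+a*p[:,0]-b*p[:,1],T[1]+b*p[:,0]+a*p[:,1],p[:,2]]
def dz(c,box,z):
    xs,ys=np.meshgrid(np.linspace(box[0],box[1],15),np.linspace(box[2],box[3],15)); P=pw(np.c_[xs.ravel(),ys.ravel(),0*xs.ravel()+z])
    v=bydepth(c,proj(c,P))[:,2]; return np.median(v).round(2)
for n,k in(("top",c),("scene",s)):
  print(n,"apron",dz(k,(-120,-20,-50,50),12),"bench",dz(k,(-100,0,110,140),0),dz(k,(-100,0,-140,-110),0),"tabL",dz(k,(20,40,36,54),45),"tabR",dz(k,(20,40,-54,-36),45),"rails",dz(k,(60,110,47,55),39),dz(k,(60,110,-55,-47),39),"plate rear/front",dz(k,(95,110,-35,35),39),dz(k,(22,35,-25,25),34))
im=c["color"].copy()
for P in (wedge_pts(430.8,274.7,.587),): 
    pass
big=cv2.resize(im[180:310,200:350],None,fx=5,fy=5,interpolation=2)
def d(P,col):
    for u in proj(c,P): cv2.circle(big,tuple(((u-[200,180]+.5)*5).round().astype(int).tolist()),3,col,-1)
d(wedge_pts(430.8,274.7,.587),(255,0,255))
d(pw([[a,b,12] for a in(-140,140) for b in(-80,80)]),(0,255,0))
d(pw([[12,b,12] for b in(-26,0,26)]),(0,255,255)); d(pw([[x,sg*y,45] for x in(17.5,42.5) for y in(29.5,59.5) for sg in(1,-1)]),(0,0,255))
cv2.imwrite("pics/close.png",big)
```

```text
top apron 11.69 bench -0.11 -0.43 tabL 45.05 tabR 44.85 rails 38.01 37.35 plate rear/front 39.05 32.45
scene apron 8.27 bench -3.89 -3.59 tabL 40.65 tabR 39.84 rails 34.74 34.68 plate rear/front 35.26 25.89
```

View pics/close.png

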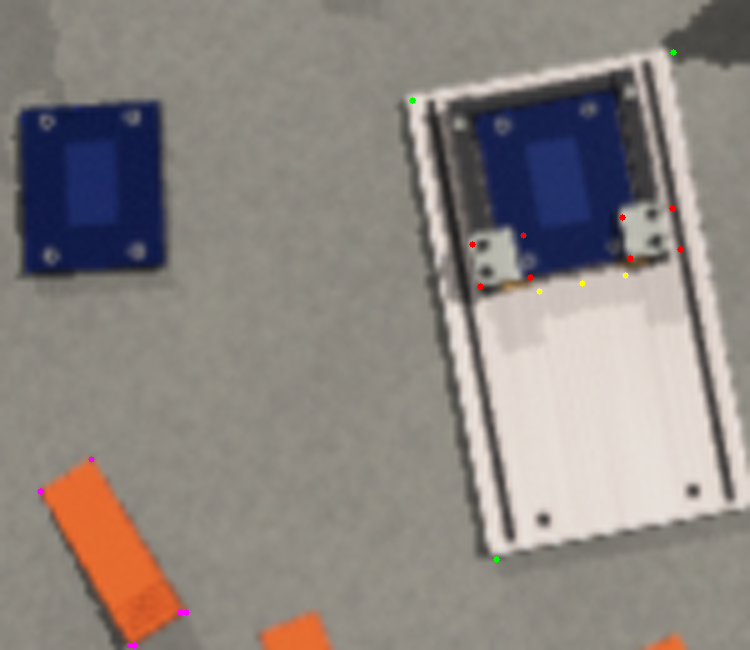

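Run:
```python
from h import *
c=cam("top"); g=cv2.cvtColor(c["color"],cv2.COLOR_BGR2GRAY).astype(np.float32)
yaw=np.radians(11.84); T=np.array([585,-4.4]); a,b=np.cos(yaw),np.sin(yaw)
def rect(x,y,z):
    X,Y=np.meshgrid(x,y,indexing="ij"); P=np.c_[(T[0]+a*X-b*Y).ravel(),(T[1]+b*X+a*Y).ravel(),0*X.ravel()+z]
    u=proj(c,P).astype(np.float32).reshape(*X.shape,2); return cv2.remap(g,u[...,0],u[...,1],1)
y=np.arange(-95,96,1.)
def ed(p,y,lev,rng):
    i=[k for k in range(len(y)-1) if rng[0]<=y[k]<=rng[1] and (p[k]-lev)*(p[k+1]-lev)<0]
    return [round(float(y[k]+(lev-p[k])/(p[k+1]-p[k])),1) for k in i]
for xr in((-125,-75),(-75,-25)):
    p=rect(np.arange(*xr),y,12).mean(0); print(xr,"edge R",ed(p,y,185,(-95,-70)),"L",ed(p,y,185,(70,95)),"grooves",[(k,round(float(v))) for k,v in zip(y,p) if 50<abs(k)<78 and v<190])
x=np.arange(-155,156,1.)
for yr in((-45,-10),(10,45)):
    p=rect(x,np.arange(*yr),12).mean(1); print(yr,"front",ed(p,x,185,(-155,-125)),"rear",ed(p,x,185,(125,155)))
for z in(45,): 
    p=rect(np.arange(24,38),y,z).mean(0); print("tab yprof",[(int(k),int(v)) for k,v in zip(y[::2],p[::2]) if abs(k)<75])
    for s in(1,-1): 
        p=rect(np.arange(5,60,2.),np.arange(40,48)*s,z).mean(1); print("tab xprof",s,[(int(k),int(v)) for k,v in zip(np.arange(5,60,2),p)])
```

```text
(-125, -75) edge R [-76.4] L [73.7, 81.9] grooves [(np.float64(-77.0), 177), (np.float64(-67.0), 173), (np.float64(-66.0), 144), (np.float64(-65.0), 113), (np.float64(-64.0), 90), (np.float64(-63.0), 82), (np.float64(-62.0), 89), (np.float64(-61.0), 109), (np.float64(-60.0), 136), (np.float64(-59.0), 165), (np.float64(-58.0), 189), (np.float64(65.0), 176), (np.float64(66.0), 147), (np.float64(67.0), 116), (np.float64(68.0), 92), (np.float64(69.0), 84), (np.float64(70.0), 92), (np.float64(71.0), 112), (np.float64(72.0), 139), (np.float64(73.0), 167)]
(-75, -25) edge R [-76.0] L [73.7, 81.9] grooves [(np.float64(-77.0), 169), (np.float64(-76.0), 185), (np.float64(-67.0), 172), (np.float64(-66.0), 145), (np.float64(-65.0), 116), (np.float64(-64.0), 93), (np.float64(-63.0), 84), (np.float64(-62.0), 91), (np.float64(-61.0), 110), (np.float64(-60.0), 136), (np.float64(-59.0), 164), (np.float64(-58.0), 188), (np.float64(65.0), 178), (np.float64(66.0), 150), (np.float64(67.0), 120), (np.float64(68.0), 96), (np.float64(69.0), 87), (np.float64(70.0), 94), (np.float64(71.0), 114), (np.float64(7
[... 865 characters left out ...]
45), (61, 124), (63, 109), (65, 85), (67, 51), (69, 47), (71, 70), (73, 104)]
tab xprof 1 [(5, 197), (7, 195), (9, 182), (11, 156), (13, 135), (15, 118), (17, 120), (19, 153), (21, 172), (23, 181), (25, 181), (27, 182), (29, 183), (31, 183), (33, 183), (35, 183), (37, 182), (39, 180), (41, 179), (43, 177), (45, 163), (47, 135), (49, 95), (51, 65), (53, 50), (55, 47), (57, 48), (59, 51)]
tab xprof -1 [(5, 194), (7, 189), (9, 167), (11, 121), (13, 80), (15, 69), (17, 110), (19, 147), (21, 135), (23, 115), (25, 110), (27, 132), (29, 160), (31, 177), (33, 181), (35, 173), (37, 159), (39, 140), (41, 136), (43, 144), (45, 158), (47, 134), (49, 99), (51, 67), (53, 55), (55, 53), (57, 56), (59, 59)]
```

Request:
drive_tool --rows '[{"offset": [45, -18, 0], "spin": 0, "jaw": 94}, {"offset": [45, -18, 0], "spin": 0, "jaw": 94}, {"offset": [45, -18, 0], "spin": 0, "jaw": 94}, {"offset": [45, -18, 0], "spin": 0, "jaw": 94}, {"offset": [45, -18, 0], "spin": 0, "jaw": 94}, {"offset": [40, -28, 0], "spin": 0, "jaw": 94}]'

```text
clock: 1.85
eef_pos: [356.9, -360.2, 302.6]
eef_rot: [3.141, -0.0, 0.227]
wrist_force: [0.3, -0.9, -0.2]
finger_gap: 93.7
```

Request:
drive_tool --rows '[{"offset": [13.37, -45.1, 0], "spin": 0, "jaw": 80}, {"offset": [13.37, -45.1, 0], "spin": 0, "jaw": 80}, {"offset": [13.37, -45.1, 0], "spin": 0, "jaw": 80}, {"offset": [13.37, -45.1, 0], "spin": 0, "jaw": 80}, {"offset": [13.37, -45.1, 0], "spin": 0, "jaw": 80}, {"offset": [13.37, -45.1, 0], "spin": 0, "jaw": 80}, {"offset": [13.37, -45.1, 0], "spin": 0, "jaw": 80}, {"offset": [13.37, -45.1, 0], "spin": 0, "jaw": 80}, {"offset": [13.37, -45.1, 0], "spin": 0, "jaw": 80}, {"offset": [13.37, -45.1, 0], "spin": 0, "jaw": 80}, {"offset": [13.37, -45.1, 0], "spin": 0, "jaw": 80}, {"offset": [13.37, -45.1, 0], "spin": 0, "jaw": 80}, {"offset": [13.37, -45.1, 0], "spin": 0, "jaw": 80}, {"offset": [0, 0, 30], "spin": -6.88, "jaw": 80}, {"offset": [0, 0, 30], "spin": -6.88, "jaw": 80}, {"offset": [0, 0, 30], "spin": -6.88, "jaw": 80}, {"offset": [0, 0, 0], "spin": 0, "jaw": 80}, {"offset": [0, 0, 0], "spin": 0, "jaw": 80}]'

```text
clock: 3.65
eef_pos: [393.1, 249.1, 213.4]
eef_rot: [3.142, 0.0, 0.583]
wrist_force: [0.0, -0.2, -0.1]
finger_gap: 80.1
```

Request:
drive_tool --rows '[{"offset": [1, 1, 40], "spin": 0, "jaw": 80}, {"offset": [0, 0, 40], "spin": 0, "jaw": 80}, {"offset": [0, 0, 20], "spin": 0, "jaw": 80}, {"offset": [0, 0, 13.5], "spin": 0, "jaw": 80}, {"offset": [0, 0, 0], "spin": 0, "jaw": 60}, {"offset": [0, 0, 0], "spin": 0, "jaw": 30}, {"offset": [0, 0, 0], "spin": 0, "jaw": 30}, {"offset": [0, 0, 0], "spin": 0, "jaw": 30}, {"offset": [0, 0, 0], "spin": 0, "jaw": 30}, {"offset": [0, 0, 0], "spin": 0, "jaw": 30}, {"offset": [0, 0, 0], "spin": 0, "jaw": 30}]' --force 25

```text
clock: 4.75
eef_pos: [394.4, 248.8, 99.5]
eef_rot: [3.142, -0.0, 0.587]
wrist_force: [-2.2, -1.6, 6.1]
finger_gap: 35.5
```

Request:
drive_tool --rows '[{"offset": [0, 0, -15], "spin": 0, "jaw": 30}, {"offset": [0, 0, -30], "spin": 0, "jaw": 30}, {"offset": [0, 0, -30], "spin": 0, "jaw": 30}, {"offset": [-8.59, 34.8, 0], "spin": 0, "jaw": 30}, {"offset": [-8.59, 34.8, 0], "spin": 0, "jaw": 30}, {"offset": [-8.59, 34.8, 0], "spin": 0, "jaw": 30}, {"offset": [-8.59, 34.8, 0], "spin": 0, "jaw": 30}, {"offset": [-8.59, 34.8, 0], "spin": 0, "jaw": 30}, {"offset": [-8.59, 34.8, 0], "spin": 0, "jaw": 30}, {"offset": [-8.59, 34.8, 0], "spin": 0, "jaw": 30}, {"offset": [-8.59, 34.8, 0], "spin": 0, "jaw": 30}, {"offset": [0, 0, 0], "spin": 7.26, "jaw": 30}, {"offset": [0, 0, 0], "spin": 7.26, "jaw": 30}, {"offset": [0, 0, 0], "spin": 7.26, "jaw": 30}, {"offset": [0, 0, 0], "spin": 0, "jaw": 30}, {"offset": [0, 0, 0], "spin": 0, "jaw": 30}, {"offset": [0, 0, 0], "spin": 0, "jaw": 30}]'

```text
clock: 6.45
eef_pos: [491.2, -21.0, 174.1]
eef_rot: [-3.142, 0.0, 0.21]
wrist_force: [0.7, 0.0, -0.1]
finger_gap: 35.6
```

Run:
```python
from h import *
s=manip.read_state(); print(s["clock"],s["eef_pos"],s["eef_rot"],s["wrist_force"],s["moment"],s["finger_gap"])
out=[]
for n,x,y in(("scene",230,190),("top",230,180)):
    c=cam(n); out.append(cv2.resize(c["color"][y:y+120,x:x+160],None,fx=2.5*2,fy=5,interpolation=2)[:,:800])
cv2.imwrite("pics/a.png",cv2.resize(out[0],None,fx=.9,fy=.9)); cv2.imwrite("pics/b.png",cv2.resize(out[1],None,fx=.9,fy=.9))
```

```text
6.45 [491.21041158 -21.0379402  174.13025486] [-3.14159243e+00  7.88750231e-05  2.09993182e-01] [ 0.69767512  0.04561472 -0.13924228] [ 0.03857007  0.02663691 -0.01317117] 35.61526785412504
```

View pics/a.png

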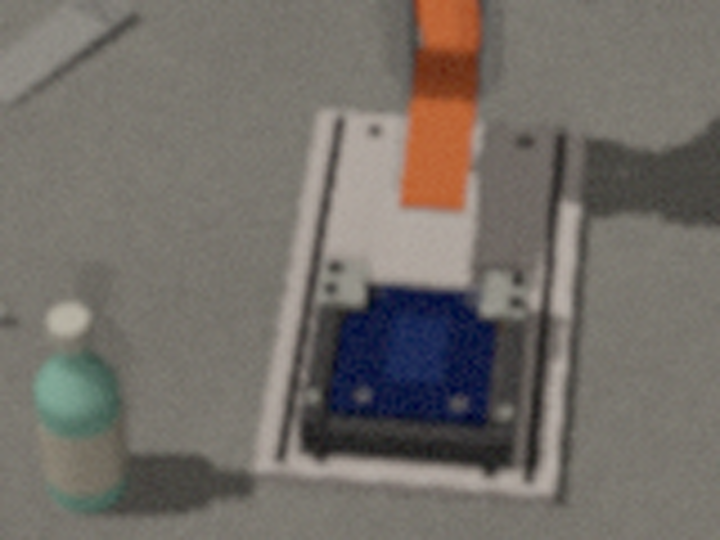

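The scene crop (wedge at ~(440,140), slot front at ~(425,285)) shows the wedge held level, in line with the slot, thin end towards the nest.

Request:
drive_tool --rows '[{"offset": [0, 0, 30], "spin": 0, "jaw": 30}, {"offset": [0, 0, 22], "spin": 0, "jaw": 30}, {"offset": [0, 0, 8], "spin": 0, "jaw": 30}, {"offset": [0, 0, 0], "spin": 0, "jaw": 30}, {"offset": [0, 0, 1], "spin": 0, "jaw": 30}, {"offset": [0, 0, 0.8], "spin": 0, "jaw": 30}, {"offset": [0, 0, 0], "spin": 0, "jaw": 30}, {"offset": [0, 0, 0], "spin": 0, "jaw": 30}]'

```text
clock: 7.35
eef_pos: [491.4, -21.1, 112.8]
eef_rot: [3.141, -0.001, 0.207]
wrist_force: [0.2, -1.2, -0.9]
finger_gap: 35.9
```

Run:
```python
from h import *
c=cam("top"); s=manip.read_state(); print(s["eef_pos"],s["wrist_force"])
big=cv2.resize(c["color"][190:300,250:370],None,fx=5,fy=5,interpolation=2)
cv2.imwrite("pics/c.png",big)
```

```text
[491.36679004 -21.10556966 112.72074211] [-0.50303386  0.33891057 -0.27122638]
```

View pics/c.png

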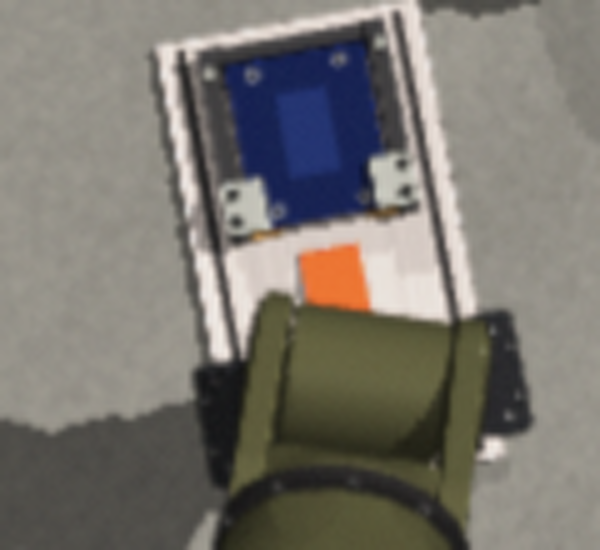

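Top crop: the thin end is at (331,252), and the axis midway between the tabs runs through about (329,252), so it lines up. Now lowering to contact.

Request:
drive_tool --rows '[{"offset": [0, 0, 0.5], "spin": 0, "jaw": 30}, {"offset": [0, 0, 0.5], "spin": 0, "jaw": 30}, {"offset": [0, 0, 0], "spin": 0, "jaw": 30}, {"offset": [0, 0, 0], "spin": 0, "jaw": 30}]'

```text
clock: 7.8
eef_pos: [491.3, -21.1, 111.5]
eef_rot: [3.142, -0.0, 0.207]
wrist_force: [-0.7, 0.1, 3.4]
finger_gap: 35.6
```

Request:
drive_tool --rows '[{"offset": [4, 0, -0.3], "spin": 0, "jaw": 30}, {"offset": [4, 0, 0], "spin": 0, "jaw": 30}, {"offset": [4, 0, 0], "spin": 0, "jaw": 30}, {"offset": [4, 0, 0], "spin": 0, "jaw": 30}, {"offset": [4, 0, 0], "spin": 0, "jaw": 30}, {"offset": [4, 0, 0], "spin": 0, "jaw": 30}, {"offset": [4, 0, 0], "spin": 0, "jaw": 30}, {"offset": [4, 0, 0], "spin": 0, "jaw": 30}, {"offset": [3, 0, 0], "spin": 0, "jaw": 30}, {"offset": [3, 0, 0], "spin": 0, "jaw": 30}, {"offset": [0, 0, 0], "spin": 0, "jaw": 30}, {"offset": [0, 0, 0], "spin": 0, "jaw": 30}]'

```text
clock: 9.0
eef_pos: [528.4, -13.3, 111.6]
eef_rot: [-3.142, 0.0, 0.207]
wrist_force: [0.1, -0.1, -0.3]
finger_gap: 35.4
```

Request:
drive_tool --rows '[{"offset": [3, 0, 0], "spin": 0, "jaw": 30}, {"offset": [3, 0, 0], "spin": 0, "jaw": 30}, {"offset": [3, 0, 0], "spin": 0, "jaw": 30}, {"offset": [3, 0, 0], "spin": 0, "jaw": 30}, {"offset": [3, 0, 0], "spin": 0, "jaw": 30}, {"offset": [3, 0, 0], "spin": 0, "jaw": 30}, {"offset": [0, 0, 0], "spin": 0, "jaw": 30}]'

```text
clock: 9.7
eef_pos: [546.4, -9.5, 111.6]
eef_rot: [3.142, -0.0, 0.207]
wrist_force: [1.5, -0.3, -1.9]
finger_gap: 36.0
```

Request:
drive_tool --rows '[{"offset": [2, 0, 0], "spin": 0, "jaw": 30}, {"offset": [2, 0, 0], "spin": 0, "jaw": 30}, {"offset": [2, 0, 0], "spin": 0, "jaw": 30}]'

```text
clock: 10.0
eef_pos: [552.0, -8.4, 111.6]
eef_rot: [-3.142, 0.0, 0.207]
wrist_force: [-2.0, -0.3, -0.4]
finger_gap: 35.8
```

Run:
```python
from h import *
s=manip.read_state(); print(s["eef_pos"],s["wrist_force"])
c=cam("scene")
cv2.imwrite("pics/d.png",cv2.resize(c["color"][180:300,250:400],None,fx=5,fy=5,interpolation=2))
```

```text
[552.00485974  -8.36926178 111.6026439 ] [-2.03133653 -0.298882   -0.40245996]
```

View pics/d.png

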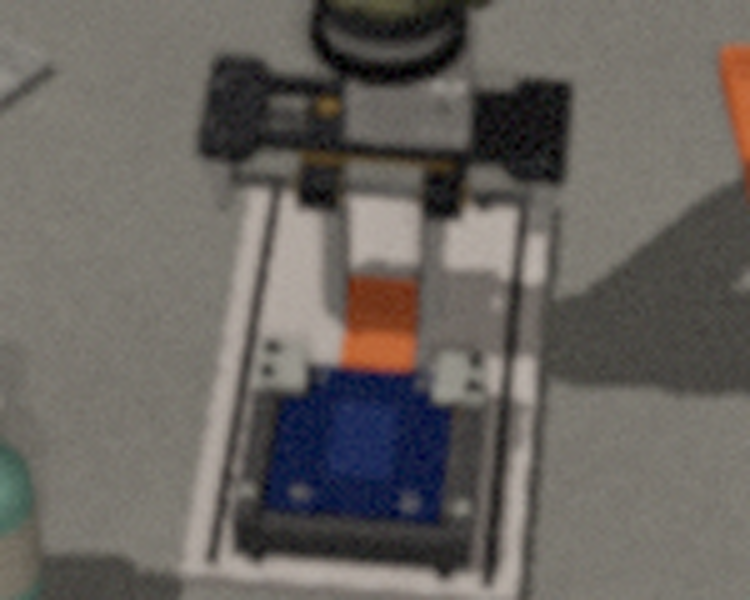

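Scene crop: the wedge (380,320) is centred under the plate's front edge (380,370), between the tabs (285,365) and (460,375). I'll now let go, back off behind the thick face, and push it with the two fingers set a little apart.

Request:
drive_tool --rows '[{"offset": [0, 0, 0], "spin": 0, "jaw": 56}, {"offset": [0, 0, 0], "spin": 0, "jaw": 56}, {"offset": [0, 0, -1], "spin": 0, "jaw": 56}, {"offset": [-10, 0, 0], "spin": 0, "jaw": 56}, {"offset": [-15, 0, 0], "spin": 0, "jaw": 56}, {"offset": [-5, 0, 0], "spin": 0, "jaw": 12}, {"offset": [0, 0, 0], "spin": 0, "jaw": 12}, {"offset": [0, 0, 0], "spin": 0, "jaw": 12}, {"offset": [0, 0, 0], "spin": 0, "jaw": 12}, {"offset": [0, 0, 0], "spin": 0, "jaw": 12}, {"offset": [0, 0, 0], "spin": 0, "jaw": 12}]'

```text
clock: 11.15
eef_pos: [522.7, -14.5, 112.6]
eef_rot: [3.142, -0.0, 0.207]
wrist_force: [-0.1, 0.7, -0.8]
finger_gap: 13.3
```

Request:
drive_tool --rows '[{"offset": [3, 0, 0], "spin": 0, "jaw": 12}, {"offset": [3, 0, 0], "spin": 0, "jaw": 12}, {"offset": [2, 0, 0], "spin": 0, "jaw": 12}, {"offset": [0, 0, 0], "spin": 0, "jaw": 12}]'

```text
clock: 11.55
eef_pos: [530.7, -12.8, 112.6]
eef_rot: [3.142, -0.0, 0.207]
wrist_force: [1.0, -0.1, 0.6]
finger_gap: 12.0
```

Request:
drive_tool --rows '[{"offset": [1.5, 0, 0], "spin": 0, "jaw": 12}, {"offset": [1.5, 0, 0], "spin": 0, "jaw": 12}, {"offset": [1.5, 0, 0], "spin": 0, "jaw": 12}, {"offset": [1.5, 0, 0], "spin": 0, "jaw": 12}, {"offset": [1.5, 0, 0], "spin": 0, "jaw": 12}, {"offset": [1.5, 0, 0], "spin": 0, "jaw": 12}, {"offset": [1.5, 0, 0], "spin": 0, "jaw": 12}, {"offset": [1.5, 0, 0], "spin": 0, "jaw": 12}]'

```text
clock: 12.35
eef_pos: [542.2, -10.4, 112.6]
eef_rot: [-3.142, 0.0, 0.207]
wrist_force: [-3.7, -0.5, 1.0]
finger_gap: 11.9
```

Request:
drive_tool --rows '[{"offset": [1, 0, 0], "spin": 0, "jaw": 12}, {"offset": [1, 0, 0], "spin": 0, "jaw": 12}, {"offset": [1, 0, 0], "spin": 0, "jaw": 12}, {"offset": [1, 0, 0], "spin": 0, "jaw": 12}]'

```text
clock: 12.75
eef_pos: [546.1, -9.6, 112.6]
eef_rot: [-3.142, 0.0, 0.207]
wrist_force: [-3.2, -0.1, 1.8]
finger_gap: 12.0
```

Request:
drive_tool --rows '[{"offset": [1, 0, 0], "spin": 0, "jaw": 12}, {"offset": [1, 0, 0], "spin": 0, "jaw": 12}, {"offset": [1, 0, 0], "spin": 0, "jaw": 12}]'

```text
clock: 13.05
eef_pos: [549.1, -9.0, 112.6]
eef_rot: [-3.142, 0.0, 0.207]
wrist_force: [-2.5, 0.1, 0.5]
finger_gap: 11.6
```

```bash
cat >> h.py <<'E'
def nest(p):
    yaw=np.radians(11.84); a,b=np.cos(yaw),np.sin(yaw); p=np.array(p,float).reshape(-1,3); return np.c_[587.2+a*p[:,0]-b*p[:,1],-.8+b*p[:,0]+a*p[:,1],p[:,2]]
def hz(c,box,z):
    xs,ys=np.meshgrid(np.linspace(box[0],box[1],25),np.linspace(box[2],box[3],25)); v=bydepth(c,proj(c,nest(np.c_[xs.ravel(),ys.ravel(),0*xs.ravel()+z])))[:,2]
    return v[abs(v-z)<8].mean().round(2)
def levels(k=3):
    for n in("top","scene"):
        r=[]
        for _ in range(k):
            c=cam(n); r.append([hz(c,b,z) for b,z in(((22,40,-24,24),37),((95,112,-35,35),39),((20,40,34,50),45),((20,40,-50,-34),45),((60,115,47,55),39),((60,115,-55,-47),39))])
        print(n,"front,rear,tabL,tabR,railL,railR",np.mean(r,0).round(2))
E
python3 -c "
from h import *
levels()"
```

```text
top front,rear,tabL,tabR,railL,railR [36.7  38.85   nan 45.9  39.36 39.02]
scene front,rear,tabL,tabR,railL,railR [33.66 36.   42.24 42.12 35.97 36.46]h.py:47: RuntimeWarning: Mean of empty slice.
  return v[abs(v-z)<8].mean().round(2)
  ret = ret.dtype.type(ret / rcount)
```

Request:
drive_tool --rows '[{"offset": [0.5, 0, 0], "spin": 0, "jaw": 12}, {"offset": [0.5, 0, 0], "spin": 0, "jaw": 12}]'

```text
clock: 13.55
eef_pos: [549.9, -8.8, 112.8]
eef_rot: [-3.142, 0.0, 0.207]
wrist_force: [-3.8, -1.0, 2.5]
finger_gap: 11.9
```

The plate front is still about 2.3 mm low, roughly 13 mm of wedge travel to go.

Request:
drive_tool --rows '[{"offset": [1, 0, 0], "spin": 0, "jaw": 12}, {"offset": [1, 0, 0], "spin": 0, "jaw": 12}, {"offset": [1, 0, 0], "spin": 0, "jaw": 12}, {"offset": [1, 0, 0], "spin": 0, "jaw": 12}]'

```text
clock: 13.95
eef_pos: [554.0, -8.0, 112.7]
eef_rot: [-3.142, 0.0, 0.207]
wrist_force: [-3.9, -1.8, 3.7]
finger_gap: 11.5
```

Request:
drive_tool --rows '[{"offset": [0.5, 0, 0], "spin": 0, "jaw": 12}, {"offset": [0.5, 0, 0], "spin": 0, "jaw": 12}, {"offset": [0.5, 0, 0], "spin": 0, "jaw": 12}]'

```text
clock: 14.25
eef_pos: [555.4, -7.6, 112.6]
eef_rot: [-3.142, -0.0, 0.207]
wrist_force: [-4.3, -1.0, 3.8]
finger_gap: 11.7
```

Request:
drive_tool --rows '[{"offset": [0.5, 0, 0], "spin": 0, "jaw": 12}, {"offset": [0.5, 0, 0], "spin": 0, "jaw": 12}, {"offset": [0.5, 0, 0], "spin": 0, "jaw": 12}, {"offset": [0.5, 0, 0], "spin": 0, "jaw": 12}]'

```text
clock: 14.65
eef_pos: [557.4, -7.2, 112.6]
eef_rot: [3.142, -0.0, 0.207]
wrist_force: [-3.8, -0.9, 2.4]
finger_gap: 12.1
```

```bash
python3 -W ignore -c "
from h import *
levels()"
```

```text
top front,rear,tabL,tabR,railL,railR [39.1  39.06   nan 45.36 38.89 39.  ]
scene front,rear,tabL,tabR,railL,railR [34.69 35.92 42.14 42.13 36.22 36.47]
```

Request:
drive_tool --rows '[{"offset": [0.5, 0, 0], "spin": 0, "jaw": 12}, {"offset": [0.5, 0, 0], "spin": 0, "jaw": 12}, {"offset": [0.5, 0, 0], "spin": 0, "jaw": 12}]'

```text
clock: 15.25
eef_pos: [558.8, -6.9, 112.7]
eef_rot: [-3.142, 0.0, 0.207]
wrist_force: [-3.9, -1.2, 3.7]
finger_gap: 12.1
```

Request:
drive_tool --rows '[{"offset": [0.5, 0, 0], "spin": 0, "jaw": 12}, {"offset": [0.5, 0, 0], "spin": 0, "jaw": 12}]'

```text
clock: 15.45
eef_pos: [559.8, -6.7, 112.6]
eef_rot: [-3.142, 0.0, 0.207]
wrist_force: [-4.3, -0.4, 2.9]
finger_gap: 11.8
```

Request:
drive_tool --rows '[{"offset": [0.5, 0, 0], "spin": 0, "jaw": 12}, {"offset": [0.5, 0, 0], "spin": 0, "jaw": 12}]'

```text
clock: 15.65
eef_pos: [560.8, -6.5, 112.6]
eef_rot: [-3.142, -0.0, 0.207]
wrist_force: [-4.4, -0.4, 2.3]
finger_gap: 11.8
```

Request:
drive_tool --rows '[{"offset": [0.4, 0, 0], "spin": 0, "jaw": 12}, {"offset": [0.4, 0, 0], "spin": 0, "jaw": 12}]'

```text
clock: 15.85
eef_pos: [561.5, -6.3, 112.7]
eef_rot: [3.142, -0.0, 0.207]
wrist_force: [-3.2, -0.3, 2.7]
finger_gap: 11.8
```

Request:
drive_tool --rows '[{"offset": [0.4, 0, 0], "spin": 0, "jaw": 12}, {"offset": [0.4, 0, 0], "spin": 0, "jaw": 12}]'

```text
clock: 16.05
eef_pos: [562.4, -6.2, 112.6]
eef_rot: [-3.142, -0.0, 0.207]
wrist_force: [-4.2, -1.1, 3.2]
finger_gap: 11.7
```

Request:
drive_tool --rows '[{"offset": [0.3, 0, 0], "spin": 0, "jaw": 12}, {"offset": [0.3, 0, 0], "spin": 0, "jaw": 12}]'

```text
clock: 16.25
eef_pos: [562.9, -6.1, 112.6]
eef_rot: [-3.142, -0.0, 0.207]
wrist_force: [-4.1, -0.5, 1.9]
finger_gap: 11.9
```

Request:
drive_tool --rows '[{"offset": [0.4, 0, 0], "spin": 0, "jaw": 12}, {"offset": [0.4, 0, 0], "spin": 0, "jaw": 12}]'

```text
clock: 16.45
eef_pos: [563.7, -5.9, 112.6]
eef_rot: [-3.142, 0.0, 0.207]
wrist_force: [-3.8, -1.2, 2.9]
finger_gap: 12.0
```

```bash
python3 -W ignore -c "
from h import *
levels(4)"
```

```text
top front,rear,tabL,tabR,railL,railR [  nan 38.94   nan 46.63 39.21 39.22]
scene front,rear,tabL,tabR,railL,railR [35.97 36.08 42.27 42.53 36.57 36.59]
```

Nearly level now (0.1 mm by the scene depth), so finer steps, one call at a time.

Request:
drive_tool --rows '[{"offset": [0.3, 0, 0], "spin": 0, "jaw": 12}, {"offset": [0, 0, 0], "spin": 0, "jaw": 12}]'

```text
clock: 17.05
eef_pos: [563.9, -5.8, 112.7]
eef_rot: [-3.142, 0.0, 0.207]
wrist_force: [-3.4, -0.9, 1.9]
finger_gap: 12.1
```

Request:
drive_tool --rows '[{"offset": [0.3, 0, 0], "spin": 0, "jaw": 12}, {"offset": [0, 0, 0], "spin": 0, "jaw": 12}]'

```text
clock: 17.25
eef_pos: [564.2, -5.8, 112.7]
eef_rot: [-3.142, 0.0, 0.207]
wrist_force: [-3.8, -1.3, 2.9]
finger_gap: 12.3
```

Request:
drive_tool --rows '[{"offset": [0.4, 0, 0], "spin": 0, "jaw": 12}, {"offset": [0, 0, 0], "spin": 0, "jaw": 12}]'

```text
clock: 17.45
eef_pos: [564.4, -5.7, 112.6]
eef_rot: [-3.142, 0.001, 0.207]
wrist_force: [-6.2, -1.5, 4.2]
finger_gap: 12.1
```

Request:
drive_tool --rows '[{"offset": [0.3, 0, 0], "spin": 0, "jaw": 12}, {"offset": [0, 0, 0], "spin": 0, "jaw": 12}]'

```text
clock: 17.65
eef_pos: [564.6, -5.7, 112.6]
eef_rot: [-3.141, 0.001, 0.207]
wrist_force: [-7.3, -1.2, 6.0]
finger_gap: 12.3
```

Request:
drive_tool --rows '[{"offset": [0.3, 0, 0], "spin": 0, "jaw": 12}, {"offset": [0, 0, 0], "spin": 0, "jaw": 12}]'

```text
clock: 17.85
eef_pos: [564.7, -5.7, 112.6]
eef_rot: [-3.141, 0.002, 0.207]
wrist_force: [-9.8, -1.7, 6.6]
finger_gap: 12.4
```

Request:
drive_tool --rows '[{"offset": [0.3, 0, 0], "spin": 0, "jaw": 12}, {"offset": [0, 0, 0], "spin": 0, "jaw": 12}]'

```text
clock: 18.05
eef_pos: [564.9, -5.6, 112.7]
eef_rot: [-3.141, 0.002, 0.207]
wrist_force: [-10.2, -2.7, 8.0]
finger_gap: 12.3
```

Request:
drive_tool --rows '[{"offset": [0.4, 0, 0], "spin": 0, "jaw": 12}, {"offset": [0, 0, 0], "spin": 0, "jaw": 12}]'

```text
clock: 18.25
eef_pos: [565.1, -5.6, 112.6]
eef_rot: [-3.141, 0.003, 0.207]
wrist_force: [-13.3, -2.7, 10.7]
finger_gap: 11.6
```

Request:
drive_tool --rows '[{"offset": [0.25, 0, 0], "spin": 0, "jaw": 12}, {"offset": [0, 0, 0], "spin": 0, "jaw": 12}]'

```text
clock: 18.45
eef_pos: [565.2, -5.6, 112.7]
eef_rot: [-3.141, 0.003, 0.207]
wrist_force: [-14.7, -2.9, 11.3]
finger_gap: 12.3
```

Request:
drive_tool --rows '[{"offset": [0, 0, 0], "spin": 0, "jaw": 12}]'

```text
clock: 18.55
eef_pos: [565.1, -5.6, 112.6]
eef_rot: [-3.141, 0.003, 0.207]
wrist_force: [-15.6, -3.5, 11.0]
finger_gap: 11.9
```

About 15.5 N along the push, but with 11 N of vertical rub on the face. I'll back off and touch again to confirm the wedge holds and the push reads clean.

Request:
drive_tool --rows '[{"offset": [-2, 0, 0], "spin": 0, "jaw": 12}, {"offset": [-2, 0, 0], "spin": 0, "jaw": 12}, {"offset": [0, 0, 0], "spin": 0, "jaw": 12}, {"offset": [0, 0, 0], "spin": 0, "jaw": 12}]'

```text
clock: 18.95
eef_pos: [562.4, -6.2, 112.7]
eef_rot: [3.142, -0.001, 0.207]
wrist_force: [-0.5, 0.1, -0.7]
finger_gap: 12.0
```

Request:
drive_tool --rows '[{"offset": [2, 0, 0], "spin": 0, "jaw": 12}, {"offset": [1, 0, 0], "spin": 0, "jaw": 12}, {"offset": [0, 0, 0], "spin": 0, "jaw": 12}, {"offset": [0, 0, 0], "spin": 0, "jaw": 12}]'

```text
clock: 19.35
eef_pos: [564.9, -5.7, 112.6]
eef_rot: [-3.141, 0.001, 0.207]
wrist_force: [-5.8, -1.0, 3.1]
finger_gap: 12.1
```

Request:
drive_tool --rows '[{"offset": [0.5, 0, 0], "spin": 0, "jaw": 12}, {"offset": [0, 0, 0], "spin": 0, "jaw": 12}, {"offset": [0, 0, 0], "spin": 0, "jaw": 12}]'

```text
clock: 19.65
eef_pos: [565.0, -5.6, 112.6]
eef_rot: [-3.141, 0.003, 0.207]
wrist_force: [-10.4, -1.6, 6.6]
finger_gap: 12.2
```

Request:
drive_tool --rows '[{"offset": [0.5, 0, 0], "spin": 0, "jaw": 12}, {"offset": [0, 0, 0], "spin": 0, "jaw": 12}, {"offset": [0, 0, 0], "spin": 0, "jaw": 12}]'

```text
clock: 19.95
eef_pos: [565.2, -5.6, 112.6]
eef_rot: [-3.141, 0.004, 0.207]
wrist_force: [-13.7, -2.6, 10.3]
finger_gap: 11.8
```

Request:
drive_tool --rows '[{"offset": [0.3, 0, 0], "spin": 0, "jaw": 12}, {"offset": [0, 0, 0], "spin": 0, "jaw": 12}, {"offset": [0, 0, 0], "spin": 0, "jaw": 12}]'

```text
clock: 20.25
eef_pos: [565.3, -5.6, 112.6]
eef_rot: [-3.141, 0.004, 0.207]
wrist_force: [-15.3, -3.5, 11.2]
finger_gap: 11.9
```

15.7 N along the push axis, inside the 14–18 N band. Backing off and clearing to look.

Request:
drive_tool --rows '[{"offset": [-3, 0, 0], "spin": 0, "jaw": 12}, {"offset": [-10, 0, 0], "spin": 0, "jaw": 12}, {"offset": [-20, 0, 0], "spin": 0, "jaw": 12}, {"offset": [-10, 0, -30], "spin": 0, "jaw": 12}, {"offset": [0, 0, -40], "spin": 0, "jaw": 12}, {"offset": [-20, -30, -40], "spin": 0, "jaw": 12}, {"offset": [-20, -45, 0], "spin": 0, "jaw": 12}, {"offset": [-20, -45, 0], "spin": 0, "jaw": 12}, {"offset": [-20, -45, 0], "spin": 0, "jaw": 12}, {"offset": [0, -45, 0], "spin": 0, "jaw": 12}, {"offset": [0, 0, 0], "spin": 0, "jaw": 12}]'

```text
clock: 21.35
eef_pos: [403.0, 176.5, 220.1]
eef_rot: [-3.141, -0.001, 0.212]
wrist_force: [-0.5, -1.0, 0.8]
finger_gap: 12.2
```

```bash
python3 -W ignore -c "
from h import *
print(manip.read_state()['wrist_force'])
levels(6)
a=cam('top');b=cam('scene')
yaw=np.radians(11.84); g=nest([-18+54,0,0])[0]
h=cv2.hconcat([cv2.resize(a['color'][180:300,260:360],(400,480),interpolation=2),cv2.resize(b['color'][215:315,290:373],(398,480),interpolation=2)])
cv2.imwrite('pics/e.png',h)
for n in('top','scene'):
  for t in('wedge','tab_left','tab_right'): print(n,t,[(np.round(x['uv']).tolist(),round(x['p'],2)) for x in finder.find_in(n,t)[:5]])
"
```

```text
[-0.4864992  -1.03329998  0.77563196]
top front,rear,tabL,tabR,railL,railR [38.55 39.17 45.15 45.71 39.1  39.33]
scene front,rear,tabL,tabR,railL,railR [35.91 36.19 42.28 42.31 36.4  36.34]
top wedge [([336.0, 327.0], 0.68), ([269.0, 161.0], 0.63), ([317.0, 240.0], 0.58)]
top tab_left [([300.0, 228.0], 0.62)]
top tab_right []
scene wedge [([357.0, 350.0], 0.9), ([329.0, 186.0], 0.88), ([399.0, 208.0], 0.79)]
scene tab_left []
scene tab_right [([307.0, 250.0], 0.47)]
```

View pics/e.png

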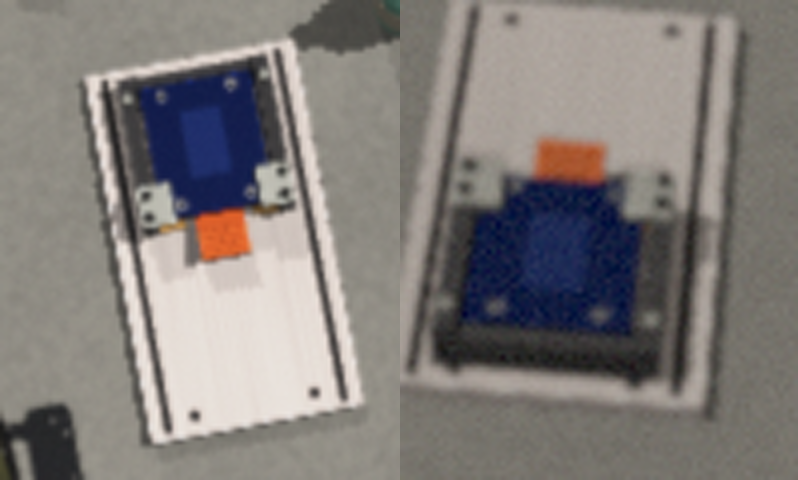

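The final picture shows the wedge in the slot on the centreline (left half (223,235), right half (570,160)). The plate is level under both tabs and the gripper is clear. Handing in.

```bash
python3 -c "
from cell import manip
print(manip.sign_off())"
```

```text
the job is handed in; nothing more can be done
None
```

The orange wedge is in under the plate's front edge, the plate looks level, and the job is handed in at about 22 s of the 58 s allowed. I took the wedge farthest to the robot's left, laid it flat on the apron and slid it in thin end first. I then let go and pushed on its thick face with the two fingertips.

- **Push force:** it stayed at about 3–4 N while the plate lifted, then climbed over the last millimetre. I stopped at about 15.7 N along the push, inside the 14–18 N band. I backed off once and touched again; the wedge had held.
- **Vertical rub:** the sensor also showed about 11 N of vertical force on the thick face at the end of the push. I could not explain it fully. It went away when I backed off.
- **Plate level:** the scene camera's depth put the front 0.3 mm below the rear, and the top camera's put it 0.6 mm below. I took this as depth noise, because the force had climbed. That climb is my only evidence of contact with the tabs, and I did not check each tab separately.
- **Cameras:** the scene camera read about 3–4 mm low in height and about 5 mm off in x compared with the top camera. I used the top camera for positions.
- **Other things:** I moved nothing else on the bench that I know of, and the robot is touching nothing.

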